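Pack the film cases for the cold store, tip the lid shut, and rail the cassettes

TASK

Clear the returns bench of the archive. Stand all the pale-blue film carrying cases upright on the floor of the open transit case and then, once they are all in, push its lid from behind over past upright and let go of it early, so that it swings fully shut by its own weight; do not follow it down or press it shut. Lay each flat black cassette lengthwise along the top of the narrow raised wooden rail, flat, centred across the rail, without stacking them and without overhanging its ends, and leave the stack of film cans and the mug where they are.

Things in the scene. Friction and masses are not known exactly. Their poses are not given: they have to be found in the camera images.
- case: Open aluminium transit case fixed to the bench, outside 142 (x) x 262 (y) x 113 mm high, walls 6 mm, floor 8 mm thick (inside 130 x 250 x 105 mm deep). Origin at the centre of its underside, z up; -x is its front (towards the robot), +x its hinge side.  Three film cases fit side by side along y with their long sides along x.
- case_floor (a point): Centre of the case's inner floor, 8 mm above the bench; same axes as the case.
- lid_hinge (a point): Middle of the hinge line on the case's far (+x) top edge, 113 mm above the bench; the hinge line runs along the case's y.
- lid (a joint): Lid angle (rad): 0 shut, 1.57 upright, 1.9 stop, leaning back away from the robot (where it starts). A plain flat plate, 0.35 kg, 8 mm thick, 266 mm along the hinge, reaching 146 mm from it, no knob. The hinge is free: just past upright towards the robot (below about 1.5) the lid falls shut by itself, otherwise it falls back.
- lid_edge (a point): Middle of the lid's free edge, 146 mm from the hinge.
- ledge: Narrow wooden rail fixed on two posts: the top is 320 mm long (x) and only 36 mm wide (y), 100 mm above the bench; the beam is 26 mm thick, with open air below its sides apart from two feet of 80 mm width at the bench. Origin under its centre on the bench; three cassettes fit end to end.
- ledge_top (a point): Centre of the rail's top face, x along the rail, z up.
- film0: Pale-blue film carrying case, 100 (x) x 60 (y) x 60 mm high, about 0.28 kg (0.2 to 0.37), upright at the start, with a loop handle on top: a bar 70 mm long (x), 14 mm thick (y), at heights 80 to 94 mm, on two posts near its ends (20 mm of air below it). Total height 94 mm. Origin at the centre of its underside. Two or three of these are present.
- film1: Pale-blue film carrying case, 100 (x) x 60 (y) x 60 mm high, about 0.28 kg (0.2 to 0.37), upright at the start, with a loop handle on top: a bar 70 mm long (x), 14 mm thick (y), at heights 80 to 94 mm, on two posts near its ends (20 mm of air below it). Total height 94 mm. Origin at the centre of its underside. Two or three of these are present.
- film2: Pale-blue film carrying case, 100 (x) x 60 (y) x 60 mm high, about 0.28 kg (0.2 to 0.37), upright at the start, with a loop handle on top: a bar 70 mm long (x), 14 mm thick (y), at heights 80 to 94 mm, on two posts near its ends (20 mm of air below it). Total height 94 mm. Origin at the centre of its underside. Two or three of these are present.
- tape0: Flat black cassette box with a paper label, 90 (x) x 52 (y) x 24 mm thick, about 0.14 kg, lying flat on the bench at the start. Origin at the centre of its underside. Two or three are present.
- tape0_center (a point): Centre of that cassette, 12 mm above its underside.
- tape1: Flat black cassette box with a paper label, 90 (x) x 52 (y) x 24 mm thick, about 0.14 kg, lying flat on the bench at the start. Origin at the centre of its underside. Two or three are present.
- tape1_center (a point): Centre of that cassette, 12 mm above its underside.
- tape2: Flat black cassette box with a paper label, 90 (x) x 52 (y) x 24 mm thick, about 0.14 kg, lying flat on the bench at the start. Origin at the centre of its underside. Two or three are present.
- tape2_center (a point): Centre of that cassette, 12 mm above its underside.
- cans: Bystander: stack of three round steel film cans, 120 mm across, 59 mm high; origin at the centre of its underside. Leave alone.
- mug: Bystander: white mug, 80 mm across, 90 mm high, handle at +y; origin under its centre. Leave alone.

How it is judged:
By the outcome, as a careful person would: the job done as asked, in the order asked, and still so for the second after the job is handed in, with the robot touching nothing.
Of film0, film1, film2 only 2 to 3 are there at a start; the rules pass over those that are not, and their reading is None.
Of tape0, tape1, tape2 only 2 to 3 are there at a start; the rules pass over those that are not, and their reading is None.
At some moment in a run one of film0, film1, film2, tape0, tape1, tape2 may be knocked a few centimetres aside while the robot is not near it.
Once in a run the grip may slacken for a moment while it holds something.
It also fails if it takes over 210 s, if anything falls off the work surface, if the arm or the gripper's body presses on something with over 40 N, if the wrist force passes 120 N, or if a joint passes its speed limit or range.

ROBOT

A 6-joint arm with a two-finger parallel gripper is mounted at the origin on the work surface. World frame = base frame: x ahead of the robot, y to its left, z up, the work surface at z = 0. Lengths are in mm, angles in rad, forces in N, time in s.
With the tool pointing down it reaches from about 350 to 775 mm from the base axis. Payload 7.3 kg.
Tool frame: the origin (TCP) lies on the centre line of the jaws, within the pads' length; the fingertips stand 22 mm ahead of it and the grasp point (between the pads) lies 3 mm ahead of it; z points along the fingers, y is the direction in which the jaws open and shut (so a half turn about z gives the same grasp; the last joint's range is limited). The gripper opens to 92 mm and grips with 3 to 60 N. Pads are 19 mm wide; open, the fingers measure 130 mm over their backs; the gripper's body (75 mm by 190 mm) begins 47 mm behind the grasp point.
Start: joints at [-1.363, 0.342, 1.524, -0, 1.275, -0.146], TCP at [181.917, -492.496, 217.541] pointing down, gripper open.
Joint ranges: [-2.53, 2.53], [-0.77, 2.02], [0.04, 2.7], [-1, 4.14], [0.28, 2.66], [-3.11, 3.11]. Speed limits (rad/s): [2.57, 2.57, 3.14, 3.14, 3.14, 3.14].

INTERFACE

Orientations are given as [roll, pitch, yaw] about the fixed x, y, z axes, in that order (R = Rz(yaw) Ry(pitch) Rx(roll)).
In Python, from plant import get_obs, capture, bot, spot_in gives the robot as it stands.
- The arm moves only by the shell command python3 -m handwheel 'ROWS' [OPENING]. ROWS is JSON, a list of rows, each a list of 2 entries, a list of its own where there are three numbers: the shift along the world's x, y, z in mm, then the turn, a rotation vector about the world's x, y, z in rad. In form: [[[x, y, z], [wx, wy, wz]], ...]. A call has 1 to 12 rows; each row shifts and turns the commanded pose from where the row before left it; what a row does not reach is not made up. A row lasts 1/8 s, in which the tool goes at most 62.5 mm and 10.7 degrees, less where a joint would pass 70% of its speed; a pose out of reach is approached as far as the arm can. A call is refused whole if a number of a shift passes 62.5 or a number of a turn 0.188, either way. A call with a gripper value outside its range is refused whole. OPENING is the closure, from 0 (fully open) to 1 (shut), set as the call begins (- or left out, the last holds). The fingers move at their own pace and stop on an object; the grip force is fixed at half the most. Time passes only in rows, so rows that do not move let the fingers close. It gives the time, the measured TCP pose, the force and the opening at its end, in the units of the state.
- get_obs(): the state, without advancing time (a new reading comes with each control period).
- capture(name): name is "side" or "top" or "wrist"; returns a dict with "img" (480x640x3 uint8, red, green, blue), "fx", "fy", "cx", "cy" (pixels), "k1" (the pictures are not rectified: a ray, as slopes to the right and down, at radius r is drawn at 1 + k1 r^2 times it, then the intrinsics apply), "cam_to_world" (4x4, takes a point from camera to world coordinates). Camera axes: x right, y up, looking along -z (the intrinsics and any distortion apply to the point x, -y, -z); pixel columns grow to the right and rows downward; lengths in mm; the calibration is good to about 2 mm. A picture is of the moment at which its call begins. There is no depth.
- bot.close_job(): hands the job in, once; it reports no verdict.
Trained networks look in the newest picture that a camera, given by its name, has taken for a name from the list of things; names that differ only in an ending like _2 or _b are one class to them, and where a whole thing is asked for, a point or a joint stands for the part that bears it (a point fixed in the world has none). Each returns a list of dicts, best first, with "score" (0 to 1); they miss things now and then, are a little off and sometimes report something else, mostly with a low value. They report only what shows in the picture. A call takes as long as a camera call.
- spot_in(thing, camera): "xyz" ([x, y, z] in mm, in the coordinates of the camera as it stood for that picture, good to about 4 mm: the middle of the surface that is visible of it).
The state is a dict: "time": time; "joint_positions": joint angles; "dq": joint speeds; "tau": joint torques, N m; "tool_pos": TCP position; "tcp_rot": TCP orientation; "contact_force": force on the tool from outside, world axes, zero at the start; "moment": the same for the moment, N m; "grip_width": finger opening in mm.
Only numpy, scipy, OpenCV 4.12 (cv2) and the standard library are available. Lean on these libraries where they do the work, as an engineer would, in place of code of your own. Each camera call takes 0.05 s, during which the arm holds its last target. There are 200 camera calls.

## Working session

There is one attempt and no reset: what is moved stays moved. The work goes in short steps, Python scripts to look and compute and a shell command to move; the robot and the scene stay as the last step left them, time stands still between calls to the robot, and variables do not carry over. Pictures are saved under pics/ and viewed, about 12 in all and at most 16, crops included, and the job is handed in when it is done.

```bash
mkdir -p pics; ls; cat > h.py <<'E'
import numpy as np, cv2
from plant import get_obs, capture, bot, spot_in
def grab(cam,name=None):
    c=capture(cam)
    if name: cv2.imwrite(f'pics/{name}.png',c['img'][:,:,::-1])
    return c
def w(c,p): return (np.array(c['cam_to_world'])@np.r_[p,1])[:3]
def proj(c,P):
    M=np.linalg.inv(np.array(c['cam_to_world'])); q=M@np.r_[P,1]
    u,v=q[0]/-q[2],-q[1]/-q[2]; s=1+c['k1']*(u*u+v*v)
    return np.array([c['cx']+c['fx']*u*s,c['cy']+c['fy']*v*s])
def px(c,u,v,z):
    a,b=(u-c['cx'])/c['fx'],(v-c['cy'])/c['fy']; x,y=a,b
    for _ in range(20):
        s=1+c['k1']*(x*x+y*y); x,y=a/s,b/s
    M=np.array(c['cam_to_world']); d=M[:3,:3]@np.array([x,-y,-1]); o=M[:3,3]
    return o+d*(z-o[2])/d[2]
def find(c,cam,things):
    for t in things:
        for r in spot_in(t,cam):
            P=w(c,r['xyz']); print(cam,t,round(r['score'],2),P.round(0),proj(c,P).round(0))
E
python3 - <<'E'
from h import *
print(get_obs())
for cam in ['top','side']:
    c=grab(cam,cam+'0'); print(np.array(c['cam_to_world']).round(2),c['fx'],c['k1'])
    find(c,cam,['film0','tape0','case','ledge','cans','mug','lid'])
E
```

```text
pics
{'time': 0.0, 'joint_positions': array([-1.36300350e+00,  3.42719698e-01,  1.52503701e+00,  6.34899955e-06,
        1.27542074e+00, -1.45980856e-01]), 'dq': array([-0.00050042, -0.00184794,  0.00012722,  0.00020863,  0.00229408,
       -0.00018825]), 'tau': array([-1.09991252e-03, -4.31245708e+01, -2.44224304e+01,  7.16293976e-02,
        5.60534012e-02, -1.18482512e-04]), 'tool_pos': array([ 181.8219858 , -492.04271439,  216.83958279]), 'tcp_rot': array([-3.14002560e+00, -2.36534660e-04,  3.53771641e-01]), 'contact_force': array([ 0.2908146 , -0.18294509, -0.39002045]), 'moment': array([0.00231118, 0.04044777, 0.03050939]), 'grip_width': 91.71852413097419}
[[-3.00000e-02  9.90000e-01 -1.40000e-01  4.41010e+02]
 [-1.00000e+00 -3.00000e-02  1.00000e-02 -2.20700e+01]
 [ 0.00000e+00  1.40000e-01  9.90000e-01  1.13614e+03]
 [ 0.00000e+00  0.00000e+00  0.00000e+00  1.00000e+00]] 528.0346116748109 -0.11884203690744187
top film0 0.92 [619.  29.  61.] [293. 227.]
top film0 0.65 [ 609. -102.   60.] [357. 231.]
top tape0 0.84 [ 437. -105.   23.] [360. 315.]
top tape0 0.8 [465.  26.  23.] 
[... 550 characters left out ...]
275721050003876
side film0 0.63 [624.  10.  59.] [332. 229.]
side film0 0.56 [ 608. -125.   62.] [345. 278.]
side tape0 0.89 [ 464. -225.   25.] [281. 353.]
side tape0 0.87 [ 435. -112.   27.] [253. 304.]
side tape0 0.64 [463.  14.  23.] [256. 255.]
side tape0 0.41 [ 501. -375.  101.] [328. 409.]
side case 0.93 [542. 261.  89.] [268. 155.]
side case 0.32 [596. 240. 191.] [291. 118.]
side ledge 0.71 [ 501. -372.  101.] [327. 407.]
side cans 0.8 [781.  58.  58.] [394. 201.]
side cans 0.71 [537. 258.  88.] [266. 156.]
side mug 0.7 [ 773. -109.   56.] [423. 257.]
side lid 0.93 [597. 238. 192.] [291. 118.]
side lid 0.55 [ 507. -371.  103.] [331. 405.]
side lid 0.17 [ 770. -105.   60.] [421. 254.]
```

View pics/top0.png

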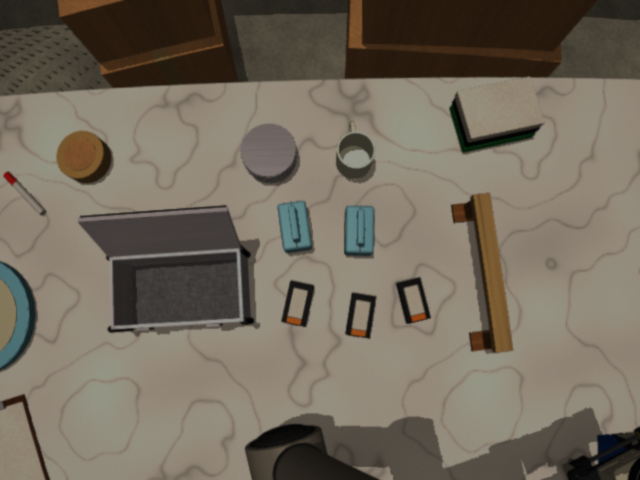

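View pics/side0.png

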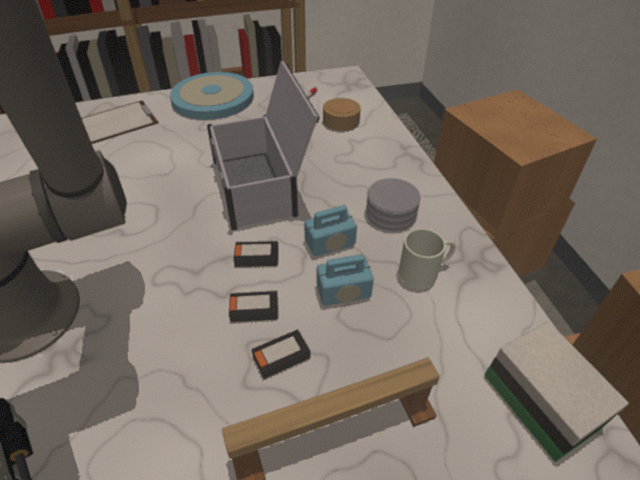

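The pictures show two film cases (top view near 295,226 and 359,230) and three cassettes (298,303; 361,315; 413,300). The case is at 176,288, with its lid leaning back, and the rail runs from 482,195 to 500,350. Next I measure their poses.

```bash
cat > seg.py <<'E'
from h import *
def rect(c,mask,seed,z,r=60):
    n,l,st,ce=cv2.connectedComponentsWithStats(mask.astype(np.uint8))
    k=[i for i in range(1,n) if st[i,4]>60]
    i=min(k,key=lambda i:np.hypot(*(ce[i]-seed)))
    ys,xs=np.nonzero(l==i)
    P=np.array([px(c,x,y,z)[:2] for x,y in zip(xs,ys)],np.float32)
    (cx,cy),(a,b),th=cv2.minAreaRect(P)
    bx=cv2.boxPoints(((cx,cy),(a,b),th)); e=[bx[1]-bx[0],bx[2]-bx[1]]; e=max(e,key=np.linalg.norm)
    yaw=np.arctan2(e[1],e[0]); yaw=(yaw+np.pi/2)%np.pi-np.pi/2
    return np.array([cx,cy]),sorted([a,b]),yaw
def masks(img):
    h=cv2.cvtColor(img,cv2.COLOR_RGB2HSV).astype(int); H,S,V=h[...,0],h[...,1],h[...,2]
    return dict(blue=(H>85)&(H<110)&(S>70),dark=(V<60),wood=(H>8)&(H<22)&(S>90)&(V>90),orange=(H<14)&(S>150)&(V>100))
E
python3 - <<'E'
from seg import *
c=grab('top'); m=masks(c['img'])
for s in [(295,226),(359,230)]: print('film',rect(c,m['blue'],s,60))
for s in [(298,303),(361,315),(413,300)]: print('tape',rect(c,m['dark']|m['orange'],s,24))
print('rail',rect(c,m['wood'],(491,272),100))
im=c['img'][:,:,::-1]
a=cv2.resize(im[185:345,70:270],None,fx=4,fy=4,interpolation=cv2.INTER_CUBIC)[:600]
cv2.imwrite('pics/case.png',a[:,:800])
b=cv2.resize(im[185:365,440:520],None,fx=3.3,fy=3.3,interpolation=cv2.INTER_CUBIC)
f=cv2.resize(im[190:270,270:390],None,fx=4,fy=4,interpolation=cv2.INTER_CUBIC)
o=np.zeros((600,800,3),np.uint8); o[:b.shape[0],:b.shape[1]]=b; o[:320,300:780]=f; cv2.imwrite('pics/rf.png',o)
E
```

```text
film (array([622.11444092,  27.16294861]), [56.30110168457031, 99.93218994140625], np.float32(0.11616135))
film (array([ 610.21807861, -106.32401276]), [56.57706832885742, 99.65511322021484], np.float32(-0.066747904))
tape (array([465.20721436,  24.97034073]), [51.41865921020508, 86.76812744140625], np.float32(-0.23597527))
tape (array([ 436.60400391, -105.53461456]), [50.77622985839844, 87.30884552001953], np.float32(-0.1910063))
tape (array([ 464.33694458, -216.78083801]), [52.34357833862305, 87.8198471069336], np.float32(0.20832002))
rail (array([ 514.55548096, -367.89645386]), [34.99302291870117, 318.1220397949219], np.float32(0.07978213))
```

View pics/case.png

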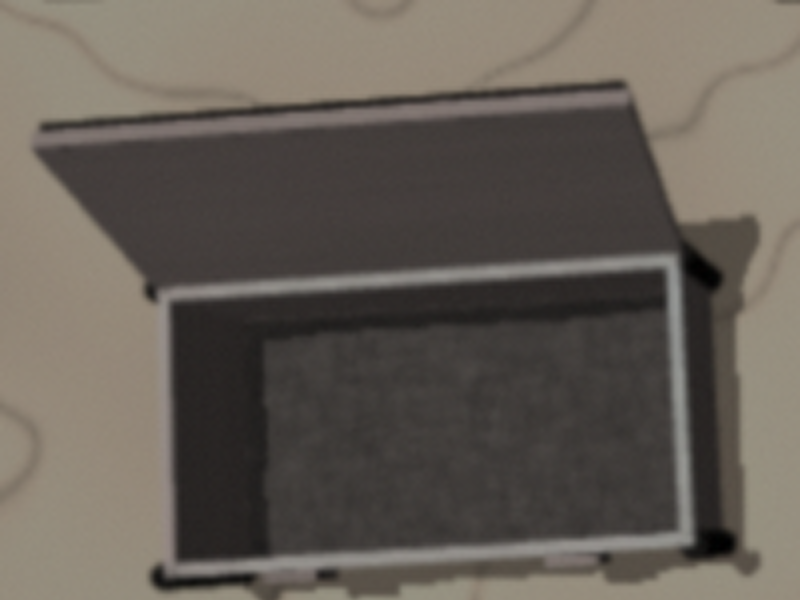

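View pics/rf.png

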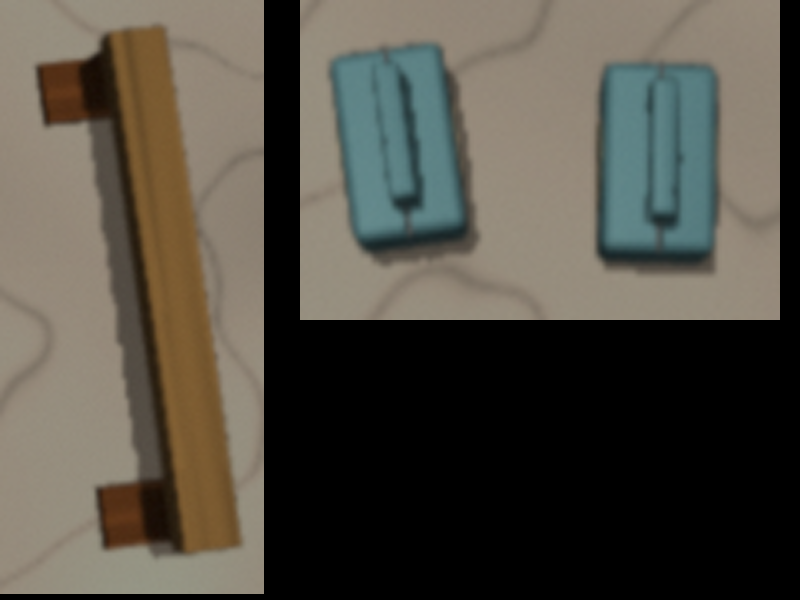

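```bash
python3 - <<'E'
from seg import *
c=grab('top')
P=[px(c,70+u/4-.4,185+v/4-.4,113)[:2] for u,v in [(160,292),(680,255),(691,546),(167,575)]]
P=np.array(P);print(P.round(0), P.mean(0).round(1))
e=P[0]-P[1];f=P[3]-P[2];print(np.hypot(*e),np.hypot(*f),np.hypot(*(P[0]-P[3])),np.hypot(*(P[1]-P[2])),[np.arctan2(-v[0],v[1]) for v in(e,f)])
for (a,b) in [((386,62),(404,200)),((662,78),(663,218))]:
    A,B=[px(c,270+(u-300)/4-.4,190+v/4-.4,94)[:2] for u,v in(a,b)]
    print('handle',(A+B)/2,np.hypot(*(A-B)),np.arctan2(*(A-B)[::-1]))
E
```

```text
[[561. 393.]
 [573. 133.]
 [431. 129.]
 [422. 387.]] [496.6 260.6]
260.9764415350914 258.73170606106186 139.35783386119144 141.33319852053611 [np.float64(0.04407671544314203), np.float64(0.03651254333849956)]
handle [624.63832956  27.34410328] 70.79477165964553 0.10739581539304219
handle [ 612.27719523 -106.31747413] 71.03635648799096 -0.03194042875653128
```

```bash
python3 -m handwheel '[[[37,43,0],[0,0,-0.02]],[[37,43,0],[0,0,-0.02]],[[37,43,0],[0,0,-0.02]],[[37,43,0],[0,0,-0.02]],[[37,43,0],[0,0,-0.02]],[[37,43,0],[0,0,-0.02]],[[37,43,0],[0,0,-0.02]],[[37,43,0],[0,0,-0.02]],[[37,43,0],[0,0,-0.02]],[[37,43,0],[0,0,-0.02]],[[37,43,0],[0,0,-0.02]],[[37,43,0],[0,0,-0.02]]]' 0; python3 -m handwheel '[[[0,0,0],[0,0,0]],[[0,0,0],[0,0,0]]]'
python3 - <<'E'
from h import *
c=grab('wrist','w1'); print(get_obs()['tool_pos'],np.array(c['cam_to_world']).round(2)); find(c,'wrist',['film0'])
E
```

```text
time: 2.4
tool_pos: [627.0, 25.1, 217.6]
tcp_rot: [3.141, -0.0, 0.113]
contact_force: [-0.5, -1.6, 0.4]
grip_width: 91.9
time: 2.65
tool_pos: [625.5, 23.4, 217.1]
tcp_rot: [3.141, 0.001, 0.114]
contact_force: [-0.1, -0.0, -0.0]
grip_width: 91.9
[625.37055061  22.74670685 217.42972707] [[ 1.1000e-01  9.6000e-01  2.6000e-01  6.9677e+02]
 [-9.9000e-01  1.1000e-01  3.0000e-02  3.1360e+01]
 [ 0.0000e+00 -2.7000e-01  9.6000e-01  3.8336e+02]
 [ 0.0000e+00  0.0000e+00  0.0000e+00  1.0000e+00]]
wrist film0 0.79 [632.  33.  62.] [313. 215.]
wrist film0 0.79 [628. -98.  59.] [459. 235.]
wrist film0 0.19 [453.  34.  25.] [296. 370.]
```

View pics/w1.png

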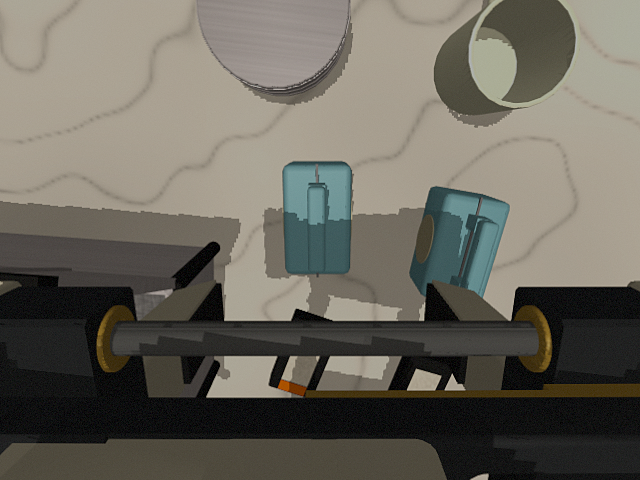

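The wrist view shows film0's handle at about (317,185) to (317,272), and film1 to the right near (470,240).

```bash
python3 - <<'E'
from seg import *
c=grab('wrist')
A,B=px(c,317,185,94),px(c,317,273,94);print(A,B,(A+B)/2,np.arctan2(A[1]-B[1],A[0]-B[0]))
m=masks(c['img']);print(rect(c,m['blue'],(317,218),60),rect(c,m['blue'],(465,245),60))
c=grab('top');m=masks(c['img'])
print(rect(c,m['blue'],(359,230),60))
print(get_obs()['tool_pos'])
E
```

```text
[662.26214156  31.27326047  94.        ] [591.36124149  23.63251143  94.        ] [626.81169152  27.45288595  94.        ] 0.10735229704008066
(array([628.58624268,  29.14327621]), [57.96809768676758, 97.95702362060547], np.float32(0.11166692)) (array([617.41815186, -97.22952271]), [71.95685577392578, 99.57678985595703], np.float32(-0.052812457))
(array([ 610.1229248 , -106.32231903]), [56.139808654785156, 99.93607330322266], np.float32(-0.072829604))
[625.48463394  22.3408367  217.97785225]
```

```bash
python3 -m handwheel '[[[0,2.5,-20],[0,0,0]],[[0,2,-25],[0,0,0]],[[0,0,-25],[0,0,0]],[[0,0,-25],[0,0,0]],[[0,0,-20],[0,0,0]],[[0,0,-14],[0,0,0]],[[0,0,0],[0,0,0]],[[0,0,0],[0,0,0]]]' 0
python3 -m handwheel '[[[0,0,0],[0,0,0]],[[0,0,0],[0,0,0]],[[0,0,0],[0,0,0]],[[0,0,0],[0,0,0]],[[0,0,0],[0,0,0]],[[0,0,0],[0,0,0]],[[0,0,0],[0,0,0]],[[0,0,0],[0,0,0]]]' 1
python3 -m handwheel '[[[0,0,5],[0,0,0]],[[0,0,15],[0,0,0]],[[0,0,20],[0,0,0]],[[0,0,30],[0,0,0]],[[0,0,30],[0,0,0]],[[0,0,30],[0,0,0]],[[0,0,20],[0,0,0]],[[0,0,0],[0,0,0]]]'
```

```text
time: 3.85
tool_pos: [626.5, 27.7, 89.5]
tcp_rot: [3.141, -0.002, 0.113]
contact_force: [0.5, -0.3, 0.2]
grip_width: 92.1
time: 4.85
tool_pos: [625.9, 28.0, 88.5]
tcp_rot: [3.142, 0.0, 0.114]
contact_force: [0.1, -0.4, -1.0]
grip_width: 16.3
time: 5.85
tool_pos: [626.9, 27.9, 241.4]
tcp_rot: [3.141, -0.005, 0.114]
contact_force: [0.0, 0.3, -0.1]
grip_width: 0.9
```

```bash
python3 - <<'E'
from seg import *
c=grab('wrist','w2'); find(c,'wrist',['film0'])
print(get_obs())
E
```

```text
wrist film0 0.84 [632.  29.  61.] [322. 214.]
wrist film0 0.59 [622. -96.  58.] [451. 238.]
wrist film0 0.47 [566. 216.  47.] [129. 255.]
{'time': 5.95, 'joint_positions': array([-7.75037979e-02,  5.20154473e-01,  1.18373104e+00, -9.64482395e-05,
        1.43787552e+00,  1.37957267e+00]), 'dq': array([-0.00085945,  0.01607838,  0.01742001, -0.00184874, -0.00122366,
        0.00151752]), 'tau': array([ 3.51456308e-02, -5.51474297e+01, -2.68949711e+01,  5.34591149e-02,
       -6.34486880e-02,  3.70350463e-04]), 'tool_pos': array([625.65309581,  28.01083903, 238.40978683]), 'tcp_rot': array([3.14153080e+00, 1.83477847e-04, 1.13732648e-01]), 'contact_force': array([ 0.05730807, -0.20237244, -0.05483343]), 'moment': array([-0.04209088,  0.05405085,  0.02075719]), 'grip_width': 0.19691300699741304}
```

View pics/w2.png

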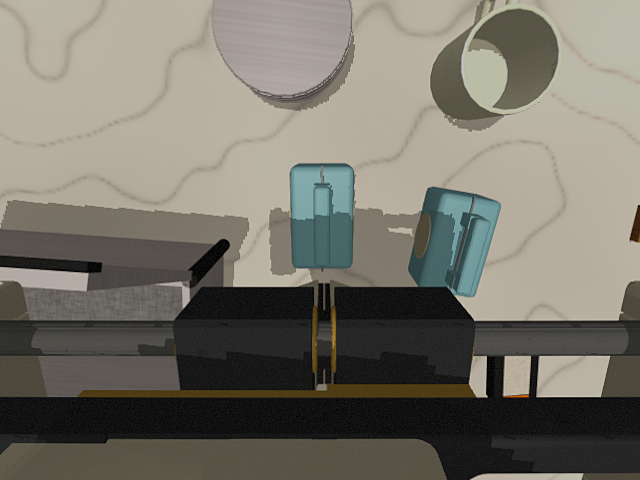

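The film has not moved and the fingers simply hadn't finished closing when I lifted. I'll try again with a longer close.

```bash
python3 -m handwheel '[[[0,0,0],[0,0,0]],[[0,0,0],[0,0,0]],[[0,0,0],[0,0,0]],[[0,0,0],[0,0,0]],[[0,0,-20],[0,0,0]],[[0,0,-30],[0,0,0]],[[0,0,-30],[0,0,0]],[[0,0,-30],[0,0,0]],[[0,0,-25],[0,0,0]],[[0,0,-15],[0,0,0]],[[0,0,0],[0,0,0]]]' 0.5
python3 -m handwheel '[[[0,0,0],[0,0,0]],[[0,0,0],[0,0,0]],[[0,0,0],[0,0,0]],[[0,0,0],[0,0,0]],[[0,0,0],[0,0,0]],[[0,0,0],[0,0,0]],[[0,0,0],[0,0,0]],[[0,0,0],[0,0,0]]]' 1
python3 -m handwheel '[[[0,0,5],[0,0,0]],[[0,0,15],[0,0,0]],[[0,0,20],[0,0,0]],[[0,0,30],[0,0,0]],[[0,0,30],[0,0,0]],[[0,0,30],[0,0,0]],[[0,0,20],[0,0,0]],[[0,0,0],[0,0,0]]]'
```

```text
time: 7.32
tool_pos: [625.4, 28.0, 87.7]
tcp_rot: [-3.141, 0.002, 0.114]
contact_force: [0.2, -0.4, 0.2]
grip_width: 46.1
time: 8.32
tool_pos: [625.9, 28.0, 88.5]
tcp_rot: [3.142, 0.0, 0.114]
contact_force: [0.5, 0.6, 0.1]
grip_width: 0.3
time: 9.32
tool_pos: [626.8, 28.0, 241.4]
tcp_rot: [3.141, -0.005, 0.114]
contact_force: [-0.8, 0.2, 0.5]
grip_width: 0.4
```

```bash
python3 -m handwheel '[[[0,0,0],[0,0,0]],[[0,0,0],[0,0,0]],[[0,0,0],[0,0,0]],[[0,0,0],[0,0,0]],[[0,0,-20],[0,0,0]],[[0,0,-30],[0,0,0]],[[0,0,-30],[0,0,0]],[[0,0,-30],[0,0,0]],[[0,0,-25],[0,0,0]],[[0,0,-13],[0,0,0]],[[0,0,0],[0,0,0]]]' 0.5
python3 - <<'E'
from h import *
a=grab('side')
b=grab('wrist'); o=get_obs()['tool_pos']; print(o)
for n,c in(('s',a),('w',b)): print(n,proj(c,o).round(),proj(c,o-[0,0,22]).round(),proj(c,[626,27.5,94]).round())
im=np.zeros((480,800,3),np.uint8); im[:,:400]=cv2.resize(a['img'][130:310,240:390,::-1],(400,480),interpolation=cv2.INTER_CUBIC); im[:300,400:]=cv2.resize(b['img'][:,:,::-1],(400,300))
cv2.imwrite('pics/dbg.png',im)
E
```

```text
time: 10.7
tool_pos: [625.5, 28.0, 89.9]
tcp_rot: [-3.141, 0.002, 0.114]
contact_force: [0.2, 0.6, -0.1]
grip_width: 45.9
[626.5778237   27.97358237  91.5576423 ]
s [331. 211.] [331. 219.] [331. 211.]
w [323. 295.] [323. 279.] [324. 298.]
```

View pics/dbg.png

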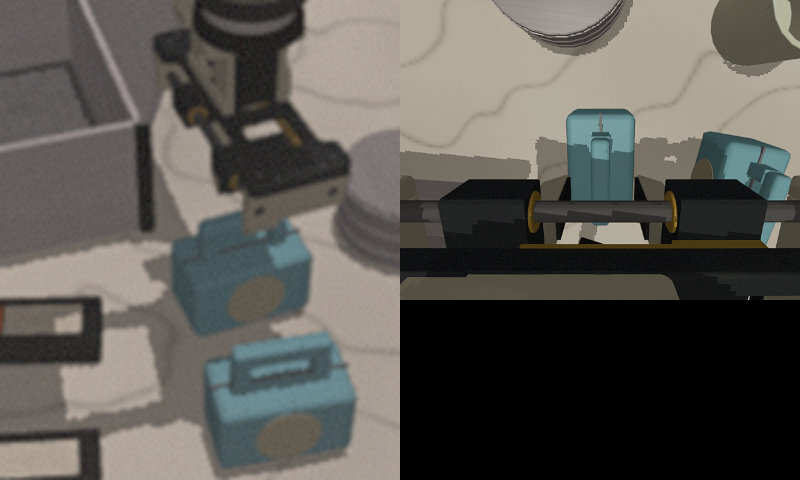

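```bash

python3 - <<'E'
from h import *
a=grab('side'); o=get_obs()['tool_pos']
im=cv2.resize(a['img'][140:290,270:410,::-1],None,fx=4,fy=4,interpolation=cv2.INTER_CUBIC)
def mk(P,col):
    u=(proj(a,P)-[270,140])*4+2; cv2.circle(im,tuple(int(t) for t in u),4,col,2)
mk(o,(0,0,255)); mk(o+[0,-23,-22],(0,255,0)); mk(o+[0,23,-22],(255,255,0)); mk(o+[0,-23,25],(0,255,255))
cy,sy=np.cos(.11),np.sin(.11)
for s in(-1,1):
    mk(np.array([626+s*35*cy,27.5+s*35*sy,94]),(255,0,255))
    for t in(-1,1): mk(np.array([626+s*50*cy-t*30*sy,27.5+s*50*sy+t*30*cy,60]),(255,255,255))
mk(np.array([612-50,-106-30,60]),(0,0,0));mk(np.array([612+50,-106-30,60]),(0,0,0))
cv2.imwrite('pics/dbg2.png',im)
E
```

```text
(no output)
```

View pics/dbg2.png

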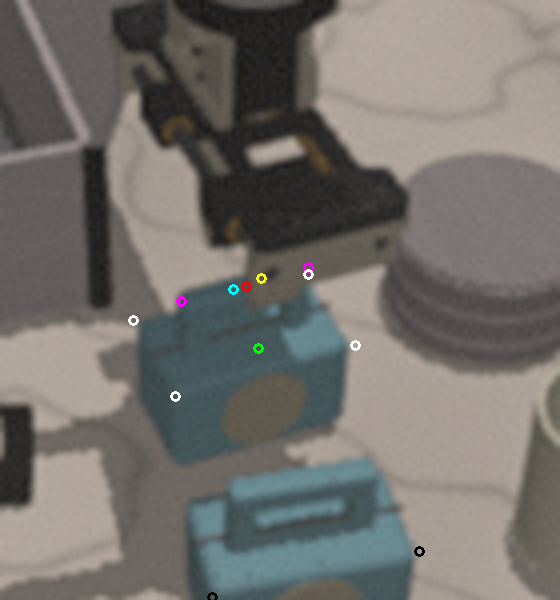

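Film markers match the side view, but the fingertips appear well above where the state puts them (expected at 258,348). I'll feel downwards carefully for the contact height.

```bash
for i in 1; do :; done
python3 -m handwheel '[[[0,0,-3],[0,0,0]],[[0,0,-3],[0,0,0]],[[0,0,0],[0,0,0]]]' | grep -E 'pos|force'
python3 -m handwheel '[[[0,0,-3],[0,0,0]],[[0,0,-3],[0,0,0]],[[0,0,0],[0,0,0]]]'| grep -E 'pos|force'
python3 - <<'E'
from h import *
o=get_obs(); c=capture('wrist'); M=np.array(c['cam_to_world']); from scipy.spatial.transform import Rotation as R
Rt=R.from_euler('xyz',o['tcp_rot']).as_matrix(); print(o['tool_pos'],Rt.T@(M[:3,3]-o['tool_pos']), o['contact_force'])
E
```

```text
tool_pos: [625.7, 28.0, 84.3]
contact_force: [0.3, 0.5, 0.3]
tool_pos: [625.7, 28.0, 78.1]
contact_force: [-0.1, -0.1, 0.1]
[625.66788659  28.03229831  78.11901269] [  71.50231729    0.26192842 -166.35261564] [-0.10310612 -0.1171985   0.14419938]
```

```bash
python3 -m handwheel '[[[0,0,-3],[0,0,0]],[[0,0,-3],[0,0,0]],[[0,0,0],[0,0,0]]]' | grep -E 'pos|force'
python3 -m handwheel '[[[0,0,-3],[0,0,0]],[[0,0,-3],[0,0,0]],[[0,0,0],[0,0,0]]]'| grep -E 'pos|force'
python3 - <<'E'
from h import *
a=grab('side'); b=grab('wrist'); o=get_obs()['tool_pos']
im=cv2.resize(a['img'][150:260,290:390,::-1],(500,550),interpolation=cv2.INTER_CUBIC)
for P in (o,o-[0,0,22],o+[0,-23,-22]): cv2.circle(im,tuple(int(t) for t in (proj(a,P)-[290,150])*5+2),3,(0,0,255),1)
w_=cv2.resize(b['img'][150:450,220:420,::-1],(300,450))
for P in (o-[0,0,22],o+[0,-23,-22],o+[0,23,-22]): cv2.circle(w_,tuple(int(t) for t in (proj(b,P)-[220,150])*1.5),3,(0,0,255),1)
f=np.zeros((550,800,3),np.uint8); f[:,:500]=im; f[:450,500:]=w_; cv2.imwrite('pics/dbg3.png',f)
E
```

```text
tool_pos: [625.7, 28.0, 72.1]
contact_force: [-0.4, 0.2, -0.3]
tool_pos: [625.7, 28.0, 66.2]
contact_force: [1.0, -0.1, 0.2]
```

View pics/dbg3.png

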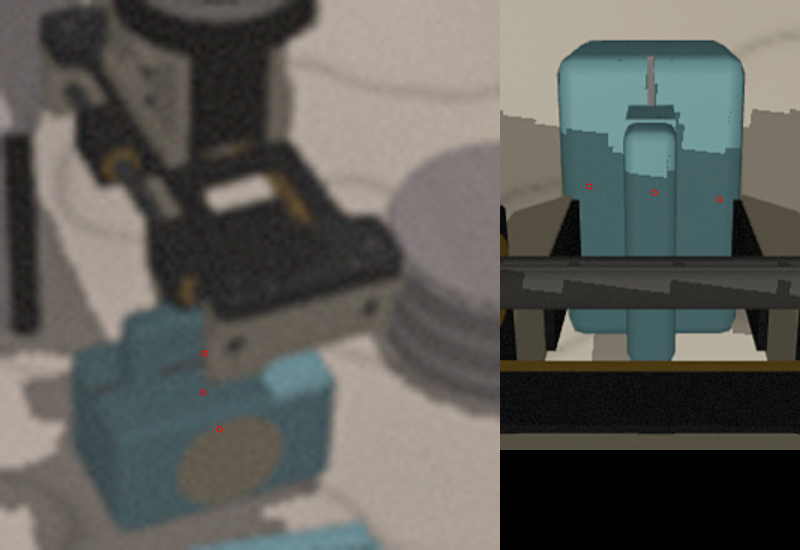

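The wrist view shows pads ending about 27 mm higher than stated, so the tips sit now at roughly z≈70, around the handle. I'll close here.

```bash
python3 -m handwheel '[[[0,0,0],[0,0,0]],[[0,0,0],[0,0,0]],[[0,0,0],[0,0,0]],[[0,0,0],[0,0,0]],[[0,0,0],[0,0,0]],[[0,0,0],[0,0,0]],[[0,0,0],[0,0,0]],[[0,0,0],[0,0,0]]]' 1
python3 -m handwheel '[[[0,0,5],[0,0,0]],[[0,0,15],[0,0,0]],[[0,0,20],[0,0,0]],[[0,0,0],[0,0,0]]]'
```

```text
time: 13.5
tool_pos: [625.8, 28.1, 66.5]
tcp_rot: [-3.142, 0.0, 0.114]
contact_force: [0.2, 1.1, -0.8]
grip_width: 13.7
time: 14.0
tool_pos: [627.4, 27.8, 109.1]
tcp_rot: [3.14, -0.005, 0.114]
contact_force: [0.7, 0.2, -3.4]
grip_width: 13.9
```

```bash
python3 -m handwheel '[[[0,0,20],[0,0,0]],[[0,0,35],[0,0,0]],[[-15,2,35],[0,0,0]],[[-35,8,5],[0,0,0]],[[-40,11,0],[0,0,0]],[[-36,11,0],[0,0,0]],[[0,30,0],[0,0,-0.015]],[[-1,40,0],[0,0,-0.015]],[[-1,40,0],[0,0,-0.015]],[[-1,40,0],[0,0,-0.015]],[[-1,40,0],[0,0,-0.014]]]'
python3 -m handwheel '[[[0,36,0],[0,0,0]],[[0,20,0],[0,0,0]],[[0,0,0],[0,0,0]],[[0,0,0],[0,0,0]]]'
python3 - <<'E'
from seg import *
b=grab('wrist'); a=grab('side'); print(get_obs()['tool_pos'])
f=np.zeros((480,800,3),np.uint8); f[:360,:480]=cv2.resize(b['img'][:,:,::-1],(480,360)); f[:480,480:]=cv2.resize(a['img'][40:240,190:330,::-1],(320,480)); cv2.imwrite('pics/c1.png',f)
E
```

```text
time: 15.38
tool_pos: [495.5, 251.2, 201.2]
tcp_rot: [3.141, 0.0, 0.039]
contact_force: [1.0, -1.0, -3.4]
grip_width: 13.7
time: 15.88
tool_pos: [495.9, 305.0, 201.3]
tcp_rot: [3.141, 0.001, 0.039]
contact_force: [0.8, -0.4, -2.1]
grip_width: 13.6
[496.13385756 304.8479261  201.57628771]
```

View pics/c1.png

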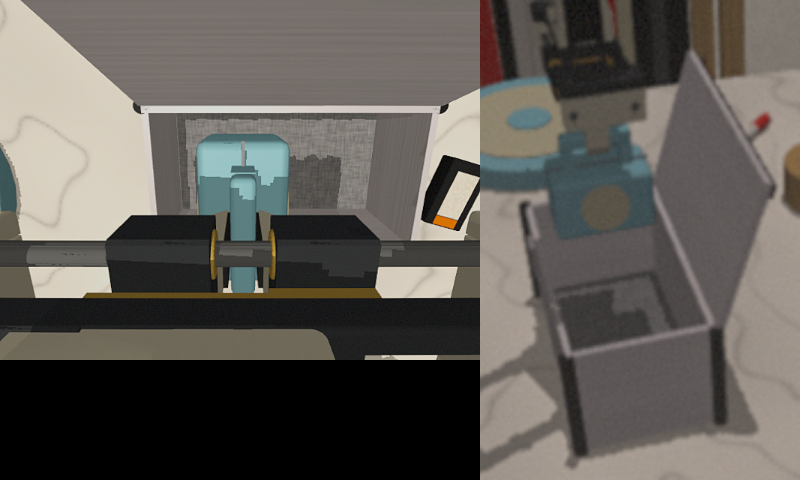

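```bash
python3 - <<'E'
from h import *
b=grab('wrist')
for u,v in [(196,145),(583,145)]: print(px(b,u,v,113).round(1))
E
python3 -m handwheel '[[[0,0,-15],[0,0,0]],[[0,0,-20],[0,0,0]],[[0,0,-20],[0,0,0]],[[0,0,-20],[0,0,0]],[[0,0,-20],[0,0,0]],[[0,0,-15],[0,0,0]],[[0,0,0],[0,0,0]]]'
python3 -m handwheel '[[[0,0,-6],[0,0,0]],[[0,0,-5],[0,0,0]],[[0,0,-3],[0,0,0]],[[0,0,0],[0,0,0]]]'
```

```text
[560.8 390.4 113. ]
[570.6 137.  113. ]
time: 16.9
tool_pos: [495.1, 305.4, 90.0]
tcp_rot: [3.14, 0.003, 0.04]
contact_force: [-0.0, 0.4, -2.1]
grip_width: 13.6
time: 17.4
tool_pos: [495.8, 306.0, 77.4]
tcp_rot: [3.141, 0.0, 0.04]
contact_force: [-0.2, -0.0, -2.7]
grip_width: 13.6
```

```bash
python3 -m handwheel '[[[0,0,-2],[0,0,0]],[[0,0,-1],[0,0,0]],[[0,0,0],[0,0,0]]]'
python3 -m handwheel '[[[0,0,0],[0,0,0]],[[0,0,0],[0,0,0]],[[0,0,0],[0,0,0]],[[0,0,0],[0,0,0]]]' 0.6
python3 -m handwheel '[[[0,0,10],[0,0,0]],[[0,0,30],[0,0,0]],[[0,0,30],[0,0,0]],[[0,0,40],[0,0,0]],[[0,0,30],[0,0,0]],[[0,-20,0],[0,0,0]],[[0,-50,0],[0,0,0]],[[0,-50,0],[0,0,0]],[[0,-50,0],[0,0,0]],[[0,-50,0],[0,0,0]],[[0,-50,0],[0,0,0]],[[0,0,0],[0,0,0]]]'
python3 - <<'E'
from seg import *
c=grab('top','t2');find(c,'top',['film0','tape0']);m=masks(c['img'])
print(rect(c,m['blue'],(359,230),60)); print('incase',rect(c,m['blue'],(150,270),68))
E
```

```text
time: 17.77
tool_pos: [495.9, 306.0, 74.5]
tcp_rot: [3.141, 0.0, 0.04]
contact_force: [0.0, 0.8, -3.2]
grip_width: 13.8
time: 18.27
tool_pos: [496.0, 306.0, 74.7]
tcp_rot: [-3.142, -0.0, 0.04]
contact_force: [-0.1, -0.2, 0.1]
grip_width: 36.9
time: 19.77
tool_pos: [494.9, 32.5, 213.7]
tcp_rot: [3.141, 0.002, 0.035]
contact_force: [0.4, -0.4, 0.5]
grip_width: 36.9
top film0 0.92 [ 608. -104.   59.] [358. 231.]
top film0 0.81 [494. 298.  65.] [163. 292.]
top tape0 0.84 [442.  35.  24.] [293. 314.]
top tape0 0.82 [ 463. -215.   29.] [412. 301.]
(array([ 610.17889404, -106.32139587]), [56.57706832885742, 99.73358154296875], np.float32(-0.066747904))
incase (array([494.70196533, 295.94223022]), [69.41902923583984, 99.1043930053711], np.float32(0.038369894))
```

```bash
python3 -m handwheel '[[[25,-30,0],[0,0,-0.02]],[[25,-30,-5],[0,0,-0.02]],[[25,-30,-10],[0,0,-0.02]],[[25,-30,-10],[0,0,-0.02]],[[16,-22,-10],[0,0,-0.01]],[[0,0,0],[0,0,0]],[[0,0,0],[0,0,0]]]' 0.4
python3 - <<'E'
from seg import *
c=grab('wrist','w3');m=masks(c['img']);print(get_obs()['tool_pos'],get_obs()['tcp_rot']);find(c,'wrist',['film0'])
print(rect(c,m['blue'],(320,230),60))
E
```

```text
time: 20.8
tool_pos: [611.6, -104.3, 179.4]
tcp_rot: [-3.141, 0.001, -0.048]
contact_force: [0.0, -1.3, 0.7]
grip_width: 55.1
[ 611.68464881 -104.36472258  179.84686456] [-3.14133919e+00  7.46106755e-05 -4.83140785e-02]
wrist film0 0.93 [ 622. -106.   59.] [325. 221.]
(array([ 616.64923096, -106.61465454]), [57.709407806396484, 98.89028930664062], np.float32(-0.057174444))
```

View pics/w3.png

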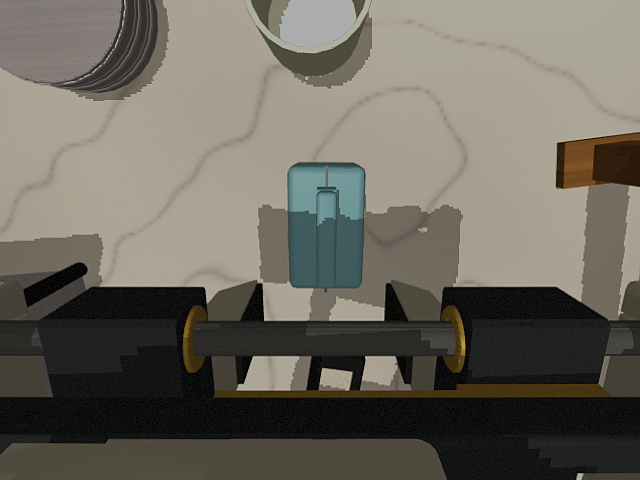

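Film1 is centred, with its handle at columns 317–337. I'll go down, grip, and carry it over.

```bash
python3 -m handwheel '[[[1,-1,-20],[0,0,0]],[[1,-1,-25],[0,0,0]],[[0,0,-25],[0,0,0]],[[0,0,-20],[0,0,0]],[[0,0,-15],[0,0,0]],[[0,0,-8],[0,0,0]],[[0,0,0],[0,0,0]]]'
python3 -m handwheel '[[[0,0,0],[0,0,0]],[[0,0,0],[0,0,0]],[[0,0,0],[0,0,0]],[[0,0,0],[0,0,0]],[[0,0,0],[0,0,0]],[[0,0,0],[0,0,0]],[[0,0,0],[0,0,0]],[[0,0,0],[0,0,0]]]' 1
python3 -m handwheel '[[[0,0,5],[0,0,0]],[[0,0,15],[0,0,0]],[[0,0,20],[0,0,0]],[[0,0,0],[0,0,0]]]'
```

```text
time: 21.78
tool_pos: [613.9, -107.8, 66.5]
tcp_rot: [3.142, 0.0, -0.05]
contact_force: [0.2, -0.3, -0.1]
grip_width: 55.1
time: 22.78
tool_pos: [613.9, -107.9, 66.5]
tcp_rot: [-3.141, 0.0, -0.05]
contact_force: [0.3, 1.3, -0.2]
grip_width: 13.9
time: 23.28
tool_pos: [615.3, -108.5, 109.0]
tcp_rot: [3.14, -0.004, -0.05]
contact_force: [0.2, -0.0, -2.2]
grip_width: 13.6
```

```bash
python3 -m handwheel '[[[0,0,20],[0,0,0]],[[0,0,35],[0,0,0]],[[-15,10,34],[0,0,0]],[[-35,30,5],[0,0,0.01]],[[-35,40,0],[0,0,0.02]],[[-30,40,0],[0,0,0.02]],[[0,45,0],[0,0,0.02]],[[0,45,0],[0,0,0.02]],[[0,45,0],[0,0,0]],[[0,35,0],[0,0,0]],[[0,24,0],[0,0,0]],[[0,10,0],[0,0,0]]]'
python3 -m handwheel '[[[0,0,0],[0,0,0]],[[0,0,0],[0,0,0]],[[0,0,0],[0,0,0]]]'
python3 - <<'E'
from seg import *
a=grab('wrist');b=grab('side');t=grab('top');print(get_obs()['tool_pos'])
f=np.zeros((480,800,3),np.uint8); f[:240,:320]=cv2.resize(a['img'][:,:,::-1],(320,240)); f[240:480,:320]=cv2.resize(t['img'][200:350,80:280,::-1],(320,240));f[:480,320:]=cv2.resize(b['img'][40:240,170:370,::-1],(480,480)); cv2.imwrite('pics/c2.png',f)
E
```

```text
time: 24.78
tool_pos: [498.5, 217.0, 200.0]
tcp_rot: [3.141, 0.001, 0.041]
contact_force: [0.0, -1.0, -2.6]
grip_width: 13.8
time: 25.15
tool_pos: [499.1, 215.1, 200.6]
tcp_rot: [3.141, -0.0, 0.039]
contact_force: [-0.4, 0.2, -2.1]
grip_width: 13.8
[499.06885619 215.49085194 200.62564765]
```

View pics/c2.png

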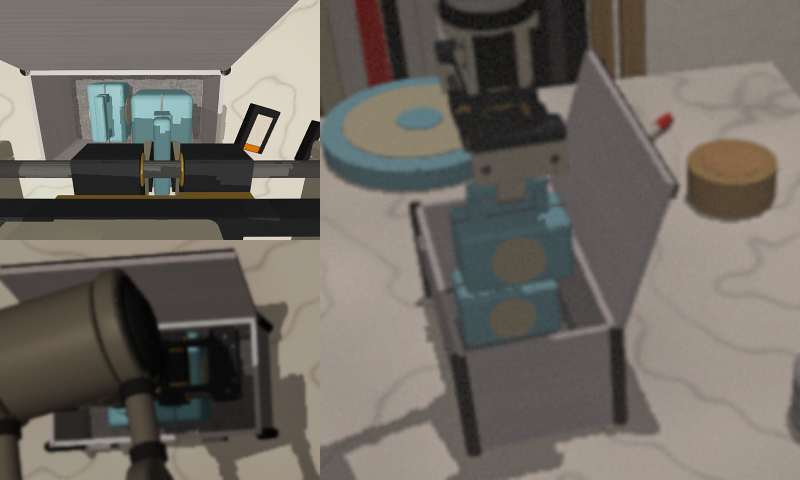

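Film0 stands in the case, and film1 hangs beside it with clearance. Now I lower film1 and release it.

```bash
python3 -m handwheel '[[[0,0,-15],[0,0,0]],[[0,0,-20],[0,0,0]],[[0,0,-20],[0,0,0]],[[0,0,-20],[0,0,0]],[[0,0,-20],[0,0,0]],[[0,0,-15],[0,0,0]],[[0,0,-8],[0,0,0]],[[0,0,-4],[0,0,0]],[[0,0,-2],[0,0,0]],[[0,0,-2],[0,0,0]],[[0,0,0],[0,0,0]]]'
python3 -m handwheel '[[[0,0,0],[0,0,0]],[[0,0,0],[0,0,0]],[[0,0,0],[0,0,0]],[[0,0,0],[0,0,0]]]' 0.6
python3 -m handwheel '[[[0,0,10],[0,0,0]],[[0,0,30],[0,0,0]],[[0,0,40],[0,0,0]],[[0,0,50],[0,0,0]],[[0,0,50],[0,0,0]],[[0,-30,30],[0,0,0]],[[0,-60,0],[0,0,0]],[[0,-60,0],[0,0,0]],[[0,-30,0],[0,0,0]],[[0,0,0],[0,0,0]],[[0,0,0],[0,0,0]]]'
python3 - <<'E'
from seg import *
c=grab('top','t3');find(c,'top',['film0','tape0','lid']);m=masks(c['img'])
for s in [(298,303),(361,315),(413,300)]: print('tape',rect(c,m['dark']|m['orange'],s,24))
E
```

```text
time: 26.68
tool_pos: [499.0, 216.1, 74.7]
tcp_rot: [-3.142, -0.0, 0.04]
contact_force: [-0.7, 0.2, -2.2]
grip_width: 13.6
time: 27.18
tool_pos: [499.0, 216.0, 74.7]
tcp_rot: [3.142, -0.0, 0.04]
contact_force: [0.4, 0.5, 0.7]
grip_width: 37.0
time: 28.55
tool_pos: [498.9, 36.7, 285.0]
tcp_rot: [-3.141, -0.0, 0.04]
contact_force: [-0.4, -0.4, -0.0]
grip_width: 36.8
top film0 0.97 [492. 298.  68.] [163. 293.]
top film0 0.61 [ 785. -100.   35.] [352. 152.]
top film0 0.53 [482. 238.  64.] [192. 297.]
top film0 0.34 [563. 319. 117.] [145. 256.]
top tape0 0.83 [ 463. -216.   27.] [413. 300.]
top tape0 0.66 [ 435. -107.   22.] [361. 315.]
top tape0 0.63 [445.  39.  22.] [291. 313.]
top lid 0.87 [599. 296. 209.] [142. 230.]
top lid 0.26 [ 437. -107.   24.] [361. 315.]
tape (array([387.29135132,  90.71781921]), [334.01910400390625, 570.0888061523438], np.float32(-0.02677989))
tape (array([ 436.68722534, -104.6461792 ]), [51.757877349853516, 89.37071228027344], np.float32(-0.19620979))
tape (array([ 464.1723938 , -216.89866638]), [51.650596618652344, 87.4299087524414], np.float32(0.20261478))
```

View pics/t3.png

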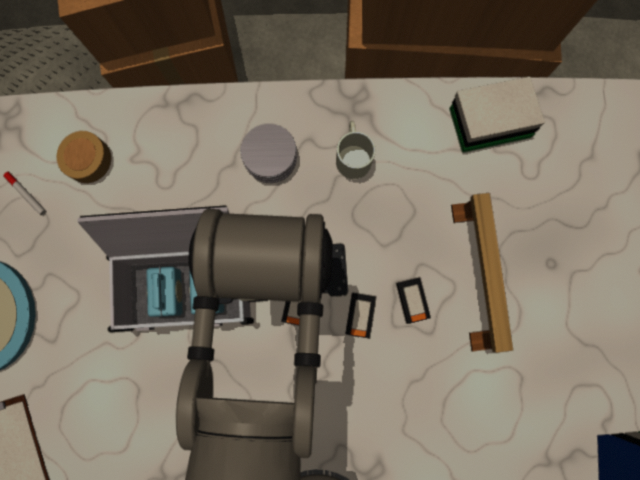

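Both film cases are in (the second partly hidden by the arm), and tape0 has been knocked to about (444,38). Now the lid: go round behind it with the fingers closed.

```bash
python3 -m handwheel '[[[30,0,0],[0,0,0]],[[50,0,0],[0,0,0]],[[50,0,0],[0,0,0]],[[40,20,0],[0,0,0]],[[0,40,0],[0,0,0]],[[0,45,0],[0,0,0]],[[0,40,0],[0,0,0]],[[0,15,0],[0,0,0]],[[0,0,0],[0,0,0]]]' 1
python3 - <<'E'
from h import *
a=grab('side'); o=get_obs()['tool_pos'];print(o)
find(a,'side',['lid','lid_edge'])
im=cv2.resize(a['img'][20:220,230:400,::-1],(510,600),interpolation=cv2.INTER_CUBIC)
for P in (o,o+[0,0,5]): cv2.circle(im,tuple(int(t) for t in (proj(a,P)-[230,20])*3),4,(0,0,255),1)
cv2.imwrite('pics/l1.png',im)
E
```

```text
time: 29.88
tool_pos: [668.7, 197.0, 284.2]
tcp_rot: [3.141, 0.0, 0.042]
contact_force: [-0.1, 0.6, -0.4]
grip_width: 0.6
[668.88874643 195.7432212  284.32577482]
side lid 0.9 [597. 240. 191.] [291. 118.]
side lid_edge 0.69 [593. 240. 193.] [290. 117.]
side lid_edge 0.42 [ 503. -373.  104.] [329. 406.]
```

View pics/l1.png

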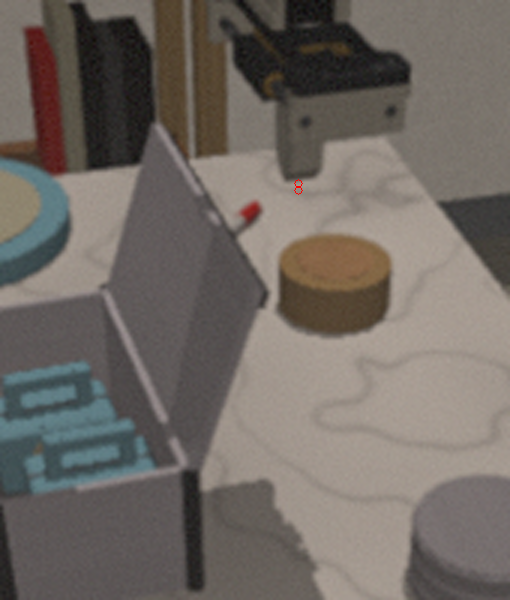

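Both film cases stand in the transit case. The tip is at (300,178), well behind the lid. I'll lower, push, stop early and back off.

```bash
python3 -m handwheel '[[[0,0,-20],[0,0,0]],[[0,0,-30],[0,0,0]],[[0,0,-26],[0,0,0]],[[0,0,0],[0,0,0]],[[-12,0,0],[0,0,0]],[[-12,0,0],[0,0,0]],[[-10,0,0],[0,0,0]],[[-8,0,0],[0,0,0]]]'
python3 -m handwheel '[[[-8,0,0],[0,0,0]],[[-8,0,0],[0,0,0]],[[-8,0,0],[0,0,0]]]'
python3 - <<'E'
from h import *
a=grab('side'); print(get_obs()['contact_force']); find(a,'side',['lid'])
E
```

```text
time: 31.02
tool_pos: [627.2, 195.6, 209.8]
tcp_rot: [-3.141, -0.002, 0.039]
contact_force: [1.1, -0.8, 0.2]
grip_width: 0.4
time: 31.4
tool_pos: [602.3, 196.0, 208.4]
tcp_rot: [3.141, 0.0, 0.04]
contact_force: [0.4, 0.6, 0.0]
grip_width: 0.5
[-0.40194097  1.21812465  0.28098572]
```

```bash
python3 -m handwheel '[[[-8,0,0],[0,0,0]],[[-9,0,0],[0,0,0]],[[-9,0,0],[0,0,0]],[[-6,0,0],[0,0,0]],[[0,0,0],[0,0,0]]]'
python3 - <<'E'
from h import *
a=grab('side'); print(get_obs()['contact_force']); find(a,'side',['lid'])
im=cv2.resize(a['img'][20:220,200:370,::-1],(510,600),interpolation=cv2.INTER_CUBIC)
cv2.imwrite('pics/l2.png',im)
E
```

```text
time: 32.12
tool_pos: [570.5, 196.1, 208.8]
tcp_rot: [3.142, -0.0, 0.04]
contact_force: [0.4, 0.1, -1.2]
grip_width: 0.4
[ 0.77964551 -0.50731093  0.3396971 ]
side lid 0.65 [520. 229. 184.] [258. 128.]
side lid 0.4 [496. 143.  97.] [257. 186.]
```

View pics/l2.png

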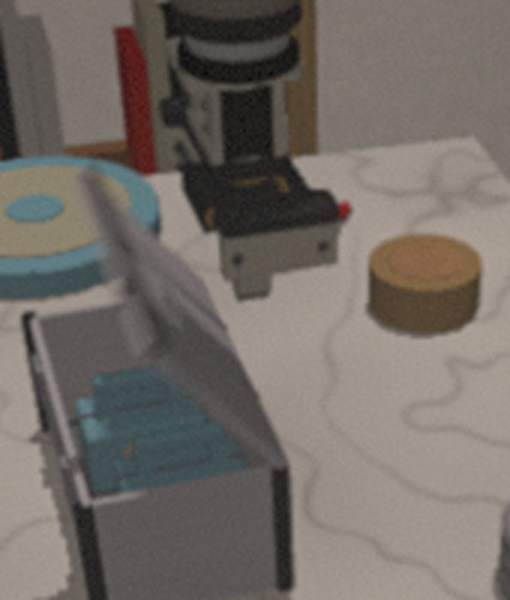

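The lid has swung away from the finger and is falling shut by itself. I retreat up and go on to the cassettes.

```bash
python3 -m handwheel '[[[10,0,20],[0,0,0]],[[0,0,40],[0,0,0]],[[0,-20,20],[0,0,0]],[[0,-50,0],[0,0,-0.05]],[[-20,-50,0],[0,0,-0.05]],[[-40,-40,0],[0,0,-0.05]],[[-40,0,-20],[0,0,-0.05]],[[-40,0,-30],[0,0,-0.05]],[[0,0,-30],[0,0,0]],[[0,0,0],[0,0,0]],[[0,0,0],[0,0,0]]]' 0
python3 - <<'E'
from seg import *
o=get_obs();print(o['tool_pos'],o['tcp_rot'])
c=grab('side');find(c,'side',['lid','film0'])
c=grab('wrist','w4');find(c,'wrist',['tape0']);m=masks(c['img'])
r=[x for x in spot_in('tape0','wrist')]
for x in r: 
    P=w(c,x['xyz']); print(rect(c,m['orange'],proj(c,P),24), end=' ')
    # label+rim segmentation: white label rect
    h=cv2.cvtColor(c['img'],cv2.COLOR_RGB2HSV); 
    print(rect(c,m['dark']|m['orange'],proj(c,P),24))
E
```

```text
time: 33.6
tool_pos: [442.1, 35.9, 209.6]
tcp_rot: [-3.142, -0.002, -0.21]
contact_force: [0.7, -0.6, 0.6]
grip_width: 91.6
[442.08724879  35.8656965  209.60619621] [-3.14150364e+00 -1.71391276e-03 -2.10170901e-01]
side lid 0.56 [527. 211. 123.] [265. 155.]
side film0 0.25 [ 465. -225.   25.] [282. 353.]
wrist tape0 0.97 [ 440. -100.   25.] [467. 190.]
wrist tape0 0.8 [469.  28.  28.] [325. 188.]
wrist tape0 0.68 [ 466. -208.   25.] [584. 136.]
(array([401.08969116, -97.53926849]), [10.797908782958984, 29.575027465820312], np.float32(1.4536403)) (array([ 437.71878052, -100.88484192]), [57.197383880615234, 88.71051025390625], np.float32(-0.19490385))
(array([429.2940979 ,  35.98351669]), [10.81745719909668, 28.70669174194336], np.float32(1.3599812)) (array([465.52584839,  26.94313049]), [50.94712829589844, 88.73604583740234], np.float32(-0.24000978))
(array([401.08969116, -97.53926849]), [10.797908782958984, 29.575027465820312], np.float32(1.4536403)) (array([ 464.81375122, -210.76091003]), [61.68568420410156, 91.20652770996094], np.float32(0.20657372))
```

Lid reads z≈123, so it is shut. Tape0 has in fact not moved: (465.5,26), yaw −0.24 (the earlier reading was partly occluded).

```bash
python3 -m handwheel '[[[12,-5,-20],[0,0,-0.03]],[[11,-5,-45],[0,0,0]],[[0,0,-50],[0,0,0]],[[0,0,-45],[0,0,0]],[[0,0,-25],[0,0,0]],[[0,0,-10],[0,0,0]],[[0,0,-4],[0,0,0]],[[0,0,0],[0,0,0]]]' 0
python3 -m handwheel '[[[0,0,-3],[0,0,0]],[[0,0,-3],[0,0,0]],[[0,0,0],[0,0,0]]]'
python3 -m handwheel '[[[0,0,0],[0,0,0]],[[0,0,0],[0,0,0]],[[0,0,0],[0,0,0]],[[0,0,0],[0,0,0]],[[0,0,0],[0,0,0]],[[0,0,0],[0,0,0]],[[0,0,0],[0,0,0]]]' 1
python3 -m handwheel '[[[0,0,10],[0,0,0]],[[0,0,20],[0,0,0]],[[0,0,30],[0,0,0]],[[0,0,0],[0,0,0]]]'
```

```text
time: 34.9
tool_pos: [464.6, 26.0, 10.2]
tcp_rot: [-3.141, -0.001, -0.24]
contact_force: [0.1, -0.3, 0.2]
grip_width: 92.1
time: 35.28
tool_pos: [463.9, 26.0, 3.5]
tcp_rot: [3.142, 0.0, -0.24]
contact_force: [0.4, 1.0, -0.5]
grip_width: 91.5
time: 36.15
tool_pos: [464.0, 26.0, 3.5]
tcp_rot: [3.142, -0.0, -0.24]
contact_force: [0.1, 0.4, -0.1]
grip_width: 51.5
time: 36.65
tool_pos: [465.4, 25.8, 65.6]
tcp_rot: [-3.141, -0.005, -0.24]
contact_force: [-0.5, -0.7, -1.2]
grip_width: 51.8
```

```bash
python3 -m handwheel '[[[5,-10,40],[0,0,0.02]],[[15,-30,36],[0,0,0.03]],[[17,-42,10],[0,0,0.04]],[[17,-42,0],[0,0,0.04]],[[17,-45,0],[0,0,0.04]],[[17,-45,0],[0,0,0.04]],[[17,-45,0],[0,0,0.04]],[[17,-45,0],[0,0,0.04]],[[15,-40,0],[0,0,0.03]],[[10,-27,0],[0,0,0]],[[5,-15,0],[0,0,0]],[[0,0,0],[0,0,0]]]'
python3 -m handwheel '[[[0,0,0],[0,0,0]],[[0,0,0],[0,0,0]]]'
python3 - <<'E'
from seg import *
c=grab('wrist','w5');m=masks(c['img']);o=get_obs();print(o['tool_pos'],o['tcp_rot'],o['grip_width'])
# rail edges at z=100 along columns of rows
for s in np.arange(40,161,20):
    q=[proj(c,[514.6+s*.997-n*.08,-367.9+s*.08+n*.997,100]) for n in np.arange(-40,41,.5)]
    v=[(n,m['wood'][int(p[1]),int(p[0])]) for n,p in zip(np.arange(-40,41,.5),q) if 0<=p[0]<640 and 0<=p[1]<480]
    z=[n for n,b in v if b]; print(s,q[80].round(),(min(z),max(z)) if z else None)
find(c,'wrist',['ledge'])
E
```

```text
time: 38.15
tool_pos: [615.2, -360.7, 147.4]
tcp_rot: [-3.14, 0.002, 0.078]
contact_force: [-0.2, -0.5, -2.3]
grip_width: 51.7
time: 38.4
tool_pos: [615.9, -359.0, 149.5]
tcp_rot: [-3.141, 0.0, 0.081]
contact_force: [0.3, -0.3, -1.3]
grip_width: 51.7
[ 615.92838994 -359.16508793  149.68891549] [-3.14155116e+00  1.03968248e-04  8.05903472e-02] 51.32993805088427
40 [324. 353.] None
60 [324. 325.] None
80 [324. 296.] None
100 [324. 265.] None
120 [324. 233.] None
140 [324. 199.] (np.float64(-16.0), np.float64(28.0))
160 [324. 163.] (np.float64(-27.5), np.float64(28.5))
wrist ledge 0.97 [ 668. -358.   99.] [328. 175.]
```

```bash
python3 - <<'E'
import cv2
a=cv2.imread('pics/w5.png')
print(a[150:330:30,280:640:20].tolist()[0][:3])
E
```

```text
[[165, 180, 187], [169, 184, 189], [168, 184, 189]]
```

```bash
python3 - <<'E'
from seg import *
c=grab('wrist')
for s in (145,152,158):
    ns=np.arange(-32,33,2)
    print(s,[tuple(int(x) for x in c['img'][int(round(p[1])),int(round(p[0]))]) if 1 else 0 for p in [proj(c,[514.6+s*.997-n*.08,-367.9+s*.08+n*.997,100]) for n in ns]])
E
```

```text
145 [(186, 177, 161), (187, 179, 163), (187, 180, 166), (142, 94, 43), (129, 84, 44), (127, 81, 41), (138, 91, 41), (133, 85, 36), (141, 115, 66), (162, 132, 76), (168, 137, 82), (167, 135, 79), (167, 136, 81), (169, 136, 83), (165, 135, 78), (167, 136, 81), (166, 134, 79), (167, 135, 78), (160, 131, 75), (152, 124, 71), (145, 118, 66), (157, 128, 74), (166, 135, 78), (169, 140, 81), (167, 138, 78), (125, 97, 50), (132, 90, 46), (132, 87, 41), (129, 83, 36), (131, 87, 39), (125, 78, 25), (188, 180, 165), (188, 179, 164)]
152 [(186, 178, 162), (187, 178, 163), (172, 156, 136), (135, 91, 42), (138, 92, 43), (135, 88, 36), (137, 91, 38), (136, 90, 40), (142, 113, 63), (161, 130, 74), (166, 134, 79), (169, 138, 81), (168, 138, 80), (169, 136, 79), (168, 137, 80), (167, 136, 79), (166, 136, 79), (164, 132, 73), (161, 129, 74), (152, 121, 71), (146, 118, 69), (154, 125, 73), (169, 138, 82), (173, 141, 83), (168, 138, 81), (138, 113, 65), (138, 92, 43), (136, 91, 40), (137, 91, 43), (137, 90, 42), (136, 90, 43), (188, 181, 166), (188, 181, 165)]
158 [(187, 178, 161), (185, 177, 161), (188, 180, 167), (133, 86, 36), (133, 90, 45), (133, 87, 39), (135, 88, 44), (136, 89, 40), (144, 116, 68), (157, 128, 77), (166, 133, 77), (166, 135, 78), (164, 133, 77), (163, 133, 77), (163, 133, 79), (163, 133, 79), (163, 132, 77), (165, 135, 81), (158, 127, 73), (150, 119, 70), (144, 115, 68), (151, 122, 71), (164, 135, 80), (168, 138, 79), (167, 134, 78), (140, 113, 63), (135, 91, 44), (134, 91, 43), (134, 87, 39), (134, 87, 40), (130, 80, 30), (190, 183, 171), (187, 179, 164)]
```

The wrist colours put the rail's top face at n = −17 to +17.5, so my rail line is right. I place the first cassette.

```bash
python3 -m handwheel '[[[0,-0.5,-15],[0,0,0]],[[0,0,-15],[0,0,0]],[[0,0,-8],[0,0,0]],[[0,0,-4],[0,0,0]],[[0,0,-2],[0,0,0]],[[0,0,0],[0,0,0]]]'
python3 -m handwheel '[[[0,0,-1.5],[0,0,0]],[[0,0,-1],[0,0,0]],[[0,0,0],[0,0,0]]]'
python3 -m handwheel '[[[0,0,0],[0,0,0]],[[0,0,0],[0,0,0]],[[0,0,0],[0,0,0]],[[0,0,0],[0,0,0]]]' 0.2
python3 -m handwheel '[[[0,0,10],[0,0,0]],[[0,0,30],[0,0,0]],[[0,0,40],[0,0,0]],[[-20,30,0],[0,0,-0.03]],[[-40,50,0],[0,0,-0.05]],[[-40,50,0],[0,0,-0.05]],[[-40,50,0],[0,0,-0.05]],[[-30,50,0],[0,0,-0.05]],[[-10,20,0],[0,0,-0.04]],[[0,0,0],[0,0,0]],[[0,0,0],[0,0,0]]]' 0
python3 - <<'E'
from seg import *
o=get_obs();print(o['tool_pos'],o['tcp_rot'])
c=grab('top');find(c,'top',['tape0','film0']);m=masks(c['img'])
q=proj(c,[616,-360,124]);print(q,rect(c,m['dark']|m['orange'],q,124))
c=grab('wrist','w6');find(c,'wrist',['tape0']);m=masks(c['img']);q=proj(c,[437,-105,24])
print(rect(c,m['dark']|m['orange'],q,24))
E
```

```text
time: 39.3
tool_pos: [616.1, -360.6, 105.8]
tcp_rot: [3.141, -0.0, 0.08]
contact_force: [0.4, -0.5, -1.8]
grip_width: 51.6
time: 39.67
tool_pos: [616.1, -360.6, 103.6]
tcp_rot: [3.141, -0.001, 0.08]
contact_force: [-1.3, 0.7, 2.0]
grip_width: 51.8
time: 40.17
tool_pos: [615.9, -360.5, 103.0]
tcp_rot: [3.142, 0.0, 0.08]
contact_force: [0.5, 0.3, -0.4]
grip_width: 73.5
time: 41.55
tool_pos: [439.7, -114.9, 183.7]
tcp_rot: [3.141, -0.002, -0.19]
contact_force: [0.6, -0.3, -0.6]
grip_width: 91.8
[ 439.67560492 -114.85924605  183.68993482] [ 3.14084980e+00 -1.81209219e-03 -1.89565332e-01]
top tape0 0.8 [ 616. -358.  123.] [488. 219.]
[489.27144323 218.75828459] (array([ 511.24377441, -357.09854126]), [74.44373321533203, 302.75689697265625], np.float32(0.07928002))
wrist tape0 0.75 [ 467. -214.   26.] [433. 171.]
(array([ 437.74038696, -105.10525513]), [51.503868103027344, 89.65060424804688], np.float32(-0.19400728))
```

```bash
python3 -m handwheel '[[[1,5,-15],[0,0,0]],[[0,0,-40],[0,0,0]],[[0,0,-40],[0,0,0]],[[0,0,-40],[0,0,0]],[[0,0,-25],[0,0,0]],[[0,0,-10],[0,0,0]],[[0,0,-6],[0,0,0]],[[0,0,-3],[0,0,0]],[[0,0,0],[0,0,0]],[[0,0,0],[0,0,0]]]' 0
python3 -m handwheel '[[[0,0,0],[0,0,0]],[[0,0,0],[0,0,0]],[[0,0,0],[0,0,0]],[[0,0,0],[0,0,0]],[[0,0,0],[0,0,0]],[[0,0,0],[0,0,0]],[[0,0,0],[0,0,0]]]' 1
python3 -m handwheel '[[[0,0,10],[0,0,0]],[[0,0,20],[0,0,0]],[[0,0,30],[0,0,0]],[[0,0,0],[0,0,0]]]'
```

```text
time: 43.05
tool_pos: [440.2, -109.2, 4.6]
tcp_rot: [3.141, -0.001, -0.19]
contact_force: [-0.1, -0.3, 0.6]
grip_width: 91.4
time: 43.92
tool_pos: [439.8, -109.0, 4.0]
tcp_rot: [-3.142, 0.0, -0.19]
contact_force: [-0.1, 1.2, 1.1]
grip_width: 51.4
time: 44.42
tool_pos: [441.2, -109.8, 66.1]
tcp_rot: [3.14, -0.005, -0.19]
contact_force: [0.8, 0.7, -1.6]
grip_width: 51.5
```

```bash
python3 -m handwheel '[[[0,0,40],[0,0,0.02]],[[8,-20,36],[0,0,0.03]],[[10,-35,10],[0,0,0.04]],[[12,-40,0],[0,0,0.04]],[[12,-40,0],[0,0,0.04]],[[12,-40,0],[0,0,0.04]],[[10,-38,0],[0,0,0.03]],[[7,-28,0],[0,0,0.03]],[[4,-15,0],[0,0,0]],[[0,0,0],[0,0,0]],[[0,0,0],[0,0,0]],[[0,0,0],[0,0,0]]]'
```

```text
time: 45.92
tool_pos: [514.7, -364.2, 150.0]
tcp_rot: [-3.141, 0.0, 0.081]
contact_force: [-0.1, -0.2, -1.9]
grip_width: 51.8
```

```bash
python3 -m handwheel '[[[1.5,-3.5,-15],[0,0,0]],[[0,0,-15],[0,0,0]],[[0,0,-8],[0,0,0]],[[0,0,-4],[0,0,0]],[[0,0,-2],[0,0,0]],[[0,0,0],[0,0,0]]]'
python3 -m handwheel '[[[0,0,-1.5],[0,0,0]],[[0,0,-1],[0,0,0]],[[0,0,0],[0,0,0]]]'
```

```text
time: 46.68
tool_pos: [516.4, -368.7, 106.2]
tcp_rot: [3.141, -0.0, 0.08]
contact_force: [0.3, 0.2, -1.2]
grip_width: 51.5
time: 47.05
tool_pos: [516.4, -368.7, 104.1]
tcp_rot: [3.141, -0.0, 0.08]
contact_force: [-0.9, 2.2, 3.0]
grip_width: 51.7
```

```bash
python3 -m handwheel '[[[0,0,0],[0,0,0]],[[0,0,0],[0,0,0]],[[0,0,0],[0,0,0]],[[0,0,0],[0,0,0]]]' 0.2
python3 -m handwheel '[[[0,0,10],[0,0,0]],[[0,0,30],[0,0,0]],[[0,0,40],[0,0,0]],[[-10,20,0],[0,0,0.03]],[[-15,40,0],[0,0,0.04]],[[-15,45,0],[0,0,0.05]],[[-10,35,0],[0,0,0]],[[-2,12,0],[0,0,0]],[[0,0,0],[0,0,0]],[[0,0,0],[0,0,0]],[[0,0,0],[0,0,0]]]' 0
python3 - <<'E'
from seg import *
o=get_obs();print(o['tool_pos'],o['tcp_rot'])
c=grab('top');find(c,'top',['tape0'])
c=grab('wrist');find(c,'wrist',['tape0']);m=masks(c['img']);q=proj(c,[464,-216,24])
print(rect(c,m['dark']|m['orange'],q,24))
E
```

```text
time: 47.55
tool_pos: [516.3, -368.6, 103.4]
tcp_rot: [3.142, 0.0, 0.08]
contact_force: [-0.1, -1.1, -0.3]
grip_width: 73.4
time: 48.92
tool_pos: [464.5, -217.6, 183.3]
tcp_rot: [3.141, 0.0, 0.199]
contact_force: [-0.7, -0.3, -0.3]
grip_width: 91.9
[ 464.49155299 -217.57741018  183.3303765 ] [3.14145025e+00 1.21045508e-04 1.98698882e-01]
top tape0 0.56 [ 615. -361.  124.] [490. 219.]
top tape0 0.54 [ 551. -381.  123.] [502. 251.]
wrist tape0 0.83 [ 518. -360.  126.] [571. 220.]
wrist tape0 0.76 [ 466. -216.   26.] [322. 221.]
wrist tape0 0.6 [ 599. -347.  128.] [606.  72.]
(array([ 465.63250732, -217.56427002]), [51.42098617553711, 89.84622192382812], np.float32(0.19827163))
```

```bash
python3 -m handwheel '[[[1,0,-15],[0,0,0]],[[0,0,-40],[0,0,0]],[[0,0,-40],[0,0,0]],[[0,0,-40],[0,0,0]],[[0,0,-25],[0,0,0]],[[0,0,-10],[0,0,0]],[[0,0,-6],[0,0,0]],[[0,0,-3],[0,0,0]],[[0,0,0],[0,0,0]],[[0,0,0],[0,0,0]]]' 0
python3 -m handwheel '[[[0,0,0],[0,0,0]],[[0,0,0],[0,0,0]],[[0,0,0],[0,0,0]],[[0,0,0],[0,0,0]],[[0,0,0],[0,0,0]],[[0,0,0],[0,0,0]],[[0,0,0],[0,0,0]]]' 1
python3 -m handwheel '[[[0,0,10],[0,0,0]],[[0,0,20],[0,0,0]],[[0,0,30],[0,0,0]],[[0,0,0],[0,0,0]]]'
```

```text
time: 50.38
tool_pos: [465.6, -216.8, 5.1]
tcp_rot: [3.141, -0.001, 0.2]
contact_force: [0.8, -0.4, -0.9]
grip_width: 91.5
time: 51.25
tool_pos: [465.3, -216.6, 4.5]
tcp_rot: [3.141, 0.0, 0.2]
contact_force: [0.5, 1.2, -0.3]
grip_width: 51.4
time: 51.75
tool_pos: [466.6, -217.4, 66.7]
tcp_rot: [3.138, -0.003, 0.2]
contact_force: [-0.7, -0.8, -1.3]
grip_width: 51.6
```

```bash
python3 -m handwheel '[[[0,0,40],[0,0,-0.02]],[[-5,-10,36],[0,0,-0.03]],[[-12,-30,10],[0,0,-0.03]],[[-13,-45,0],[0,0,-0.02]],[[-12,-40,0],[0,0,-0.02]],[[-7,-25,0],[0,0,0]],[[-3,-10,0],[0,0,0]],[[0,0,0],[0,0,0]],[[0,0,0],[0,0,0]],[[0,0,0],[0,0,0]]]'
```

```text
time: 53.0
tool_pos: [413.7, -375.6, 150.6]
tcp_rot: [-3.141, -0.0, 0.081]
contact_force: [0.3, 0.1, -1.6]
grip_width: 52.0
```

```bash
python3 -m handwheel '[[[-0.5,-0.5,-15],[0,0,0]],[[0,0,-15],[0,0,0]],[[0,0,-8],[0,0,0]],[[0,0,-4],[0,0,0]],[[0,0,-2],[0,0,0]],[[0,0,0],[0,0,0]]]'
python3 -m handwheel '[[[0,0,-1.5],[0,0,0]],[[0,0,-1],[0,0,0]],[[0,0,0],[0,0,0]]]'
```

```text
time: 53.75
tool_pos: [412.9, -377.2, 106.7]
tcp_rot: [3.141, -0.0, 0.08]
contact_force: [0.1, -0.2, -1.1]
grip_width: 51.9
time: 54.12
tool_pos: [412.9, -377.2, 104.5]
tcp_rot: [3.141, -0.0, 0.08]
contact_force: [-0.5, 0.8, 3.3]
grip_width: 51.7
```

```bash
python3 -m handwheel '[[[0,0,0],[0,0,0]],[[0,0,0],[0,0,0]],[[0,0,0],[0,0,0]],[[0,0,0],[0,0,0]]]' 0.2
python3 -m handwheel '[[[0,0,10],[0,0,0]],[[0,0,30],[0,0,0]],[[0,0,40],[0,0,0]],[[0,0,40],[0,0,0]],[[0,40,20],[0,0,0]],[[0,60,0],[0,0,0]],[[0,60,0],[0,0,0]],[[0,60,0],[0,0,0]],[[0,40,0],[0,0,0]],[[0,0,0],[0,0,0]],[[0,0,0],[0,0,0]]]' 0
python3 - <<'E'
from seg import *
t=grab('top','tF');find(t,'top',['tape0','film0','lid','mug','cans'])
s=grab('side','sF');find(s,'side',['tape0','film0','lid'])
f=np.zeros((600,800,3),np.uint8)
f[:300,:400]=cv2.resize(t['img'][:,:,::-1],(400,300)); f[300:,:400]=cv2.resize(s['img'][90:290,180:447,::-1],(400,300))
f[:300,400:]=cv2.resize(s['img'][340:480,215:445,::-1],(400,300),interpolation=cv2.INTER_CUBIC)
f[300:,400:]=cv2.resize(np.rot90(t['img'][185:360,430:560,::-1]),(400,300),interpolation=cv2.INTER_CUBIC)
cv2.imwrite('pics/fin.png',f)
E
```

```text
time: 54.62
tool_pos: [412.8, -377.1, 104.0]
tcp_rot: [3.141, 0.0, 0.08]
contact_force: [-0.7, 0.2, -0.7]
grip_width: 73.6
time: 56.0
tool_pos: [413.1, -117.7, 244.6]
tcp_rot: [3.14, -0.001, 0.08]
contact_force: [-0.7, 0.2, 1.3]
grip_width: 91.7
top tape0 0.84 [ 510. -366.  127.] [496. 272.]
top tape0 0.63 [ 409. -374.  124.] [503. 324.]
top film0 0.16 [ 513. -366.  121.] [496. 271.]
top lid 0.47 [ 784. -103.   37.] [354. 152.]
top mug 0.8 [ 785. -105.   38.] [354. 152.]
top mug 0.72 [ 614. -359.  127.] [489. 219.]
top cans 0.77 [782.  79.  60.] [268. 152.]
side tape0 0.88 [ 613. -368.  125.] [403. 377.]
side tape0 0.56 [ 410. -384.  124.] [263. 425.]
side lid 0.78 [515. 226. 120.] [258. 154.]
side lid 0.42 [521. 169. 120.] [266. 168.]
```

View pics/fin.png

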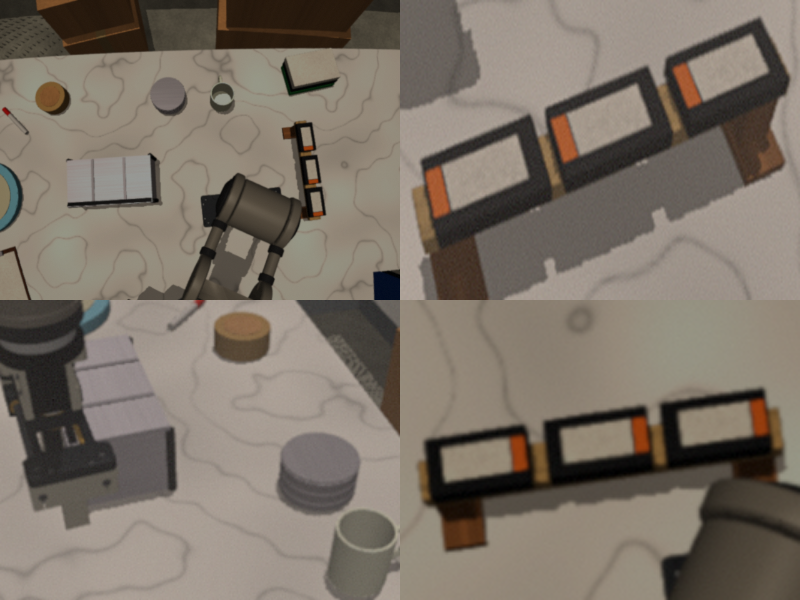

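The lid is flat shut, all three cassettes lie flat on the rail with rail visible at both ends, and the mug and cans are where they were. Handing in.

```bash
python3 -c "
from plant import bot
print(bot.close_job())"
```

```text
the job is handed in; nothing more can be done
None
```

The bench is cleared and the job is handed in, at about 56 s on the robot's clock; no verdict came back.

- **Film cases:** Only two were there. Both stood upright in the transit case in the last picture of them, taken just before I pushed the lid.
- **Lid:** I pushed it from behind to just past upright and stopped. A picture showed it falling on its own, clear of the finger. The final pictures show it shut, with its top at about 120 mm.
- **Cassettes:** All three lie flat, end to end along the rail with gaps between them. They are about 1 mm off the rail's centre line at most, with about 10 mm of rail free at each end.
- **Bystanders:** The mug and the film cans stayed put, and the gripper is open and clear of everything.

Some readings disagreed or needed correcting:

- **Fingertips:** They sit about 27–30 mm higher than the stated geometry. My first two tries at a film handle therefore closed on air above it, without moving anything. I found the right height by lowering in small steps and used it for the rest.
- **Side camera:** It places things 5–20 mm lower in y than the top camera. I relied on the top and wrist cameras, which agreed.
- **Missed detections:** The top-camera network missed the shut lid and took the mug for it. It also missed one of the cassettes on the rail. I confirmed both in the last picture and from the side camera.

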